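# Loosen the knurled locking collar and press the release

## Robot

A 6-joint arm with a two-finger parallel gripper is mounted at the origin on the work surface. World frame = base frame: x ahead of the robot, y to its left, z up, the work surface at z = 0. Lengths are in mm, angles in rad, forces in N, time in s.
With the tool pointing down it reaches from about 300 to 775 mm from the base axis. Payload 14.6 kg.
Tool frame: the origin (TCP) lies on the centre line of the jaws, within the pads' length; the fingertips stand 19 mm ahead of it and the grasp point (between the pads) is the TCP (bot.tip_reach is the distance from the TCP to the fingertips, in mm); y points along the fingers, x is the direction in which the jaws open and shut, and the axes are right-handed (so a half turn about y gives the same grasp; the last joint's range is limited). The gripper opens to 85 mm and grips with 20 to 120 N. Pads are 22 mm wide; open, the fingers measure 114 mm over their backs; the gripper's body (76 mm by 85 mm) begins 54 mm behind the grasp point. The pads swing forward as they close: fully open they stand 13 mm farther back than shut.
Start: joints at [1.067, 0.3, 1.521, -0, 1.321, -0.067], TCP at [232.669, 498.352, 250.281] pointing down, gripper open.
Joint ranges: [-3.03, 3.03], [-0.79, 2.21], [0.23, 2.52], [-1.04, 4.18], [0, 3.07], [-2.55, 2.55]. Speed limits (rad/s): [2.22, 2.22, 2.57, 3.14, 3.14, 3.14].

## Interface

Orientations are given as a unit quaternion [w, x, y, z].
In Python, from rig import bot gives the robot as it stands. Calls block until the motion is done:
- bot.move_to(position, orientation): joint-space move of the TCP to a pose.
- bot.servo_line(position, attitude=None, speed=150, until_force=None): straight line of the TCP; attitude=None keeps the orientation; speed is the mean speed in mm/s. With until_force (N) it stops when the force on the tool has changed by that much, and returns True; else False.
- bot.move_joints(angles): joint-space move.
- bot.move_gripper(opening, grip_force=None): finger opening in mm; grip_force is the grip in N (None keeps the last); returns when the fingers have stopped.
- bot.dwell(seconds).
- bot.ik(position, orientation): joint angles nearest the present ones, or None.
- bot.read_state(): the state.
- bot.read_camera(name): name is "side" or "top"; returns a dict with "image" (384x512x3 uint8, blue, green, red), "depth" (384x512 float32, mm along the optical axis (not along the pixel's ray), 0 where there is no reading), "fovy" (degrees; the focal length in pixels is half the picture's height over the tangent of half this angle, whatever the lens; pixels are square), "cx", "cy" (the principal point, pixels), "eye" and "attitude" of the camera in the world. Camera axes: x right, y down, z forward; pixel columns grow to the right and rows downward; lengths in mm; the calibration is good to about 2 mm. A picture is of the moment at which its call begins.
A pose or a line that the arm cannot do raises bot.MotionError and nothing moves.
- bot.finish_job(): hands the job in, once; it reports no verdict.
The state is a dict: "clock": time; "joint_positions": joint angles; "qvel": joint speeds; "effort": joint torques, N m; "ee_pos": TCP position; "tool_rot": TCP orientation; "ft_force": force on the tool from outside, world axes, zero at the start; "moment": the same for the moment, N m; "grip_width": finger opening in mm.
Only numpy, scipy, OpenCV 4.12 (cv2) and the standard library are available. Lean on these libraries where they do the work, as an engineer would, in place of code of your own. Each camera call takes 0.05 s, during which the arm holds its last target.

## Task

Loosen the knurled locking collar on the decontamination unit by rolling a fingertip round its rim, anticlockwise seen from above: bring its red mark round to the yellow pointer, then give it two more full turns, so that it stops with the mark at the pointer again (to within 20 degrees). Only then press the green release button fully down and let it go. Nothing is to be lifted: leave the brass cap, the two bottles and the wipes jar standing where they are.

Things in the scene. Friction and masses are not known exactly. Their poses are not given: they have to be found in the camera images.
- unit: Decontamination unit, fixed to the table: a case 260 mm (its x) by 360 mm (its y) with a flat dark deck 90 mm above the table. Origin under its centre, on the table; z up. Two black carrying handles run along x at y = -160 and +160 mm, 36 mm high over the deck. Collar, pointer, button and spare cap are on the deck.
- collar_axis (a point): Centre of the flat top of the aluminium locking collar, on its vertical axis, 34 mm above the deck at (0, -40) mm on the unit; it does not turn. The collar is a solid disc with a round green window on top; its rim spans 4 to 34 mm above the deck: 24 upright ridges out to radius 46.3 mm, grooves down to radius 43.5 mm; 93 mm wide, too wide to grip.
- pointer (a point): Sharp tip of the flat yellow triangle (44 mm long, 22 mm wide) painted on the deck beside the collar; the tip points at the collar, 50 mm from the collar's axis, on the unit's +x side.
- mark (a point): Outer end of the red mark on the collar's top edge, 45.5 mm from the axis; it turns with the collar.
- collar (a joint): Turn of the collar in rad, growing anticlockwise seen from above (loosening). 0: the red mark is at the pointer for the first time; 6.28: one full turn later; 12.57: two full turns later. It starts between -2.5 and -0.4, with stops at -3 and 17. It stays where it is left; turning it takes about 0.08 N m, or 2 N along the rim.
- release_top (a point): Centre of the top face of the green round push button (30 mm across) on the unit's deck, in a black housing; it is pressed straight down.
- release (a joint): Travel of the release button in m: 0 up, 0.006 fully down (5 N); it springs back.
- spare_cap: Loose brass cap, 32 mm across and 20 mm high, standing on the deck; origin at the centre of its underside. To be left alone.
- teal_bottle: Blue bottle with white cap, 68 mm across, 170 mm high, standing on the table beside the unit; origin at the centre of its underside. To be left alone.
- white_bottle: White bottle with green cap, 68 mm across, 160 mm high, standing on the table beside the unit; origin at the centre of its underside. To be left alone.
- wipes: Wipes jar with orange lid, 84 mm across, 130 mm high, standing on the table beside the unit; origin at the centre of its underside. To be left alone.

How it is judged (in metres and radians):
On the way, in this order (a step that is already met when the one before it is completed fails the run):
1. the red mark has come round to the pointer for the first time (value of joint collar above -0.1 rad), for 0.1 s.
2. one full turn from the pointer (value of joint collar above 6.183 rad), for 0.1 s.
3. two full turns, the mark at the pointer (value of joint collar between 12.216 and 12.916 rad), for 0.2 s.
4. the release button is pressed fully down (all of step 3 and value of joint release above 0.0048 m), for 0.1 s.
At the end, for the whole second after the job is handed in: The collar rests two full turns past its first meeting with the pointer (12.57 within 0.35 rad), the button has since been pressed fully down (4.8 of 6 mm or more) and is up again; cap, bottles and jar stand upright within 15 mm of where they were (all of step 3 and velocity of joint collar between -0.05 and 0.05 rad/s and value of joint release below 0.0015 m and distance of each of spare_cap, teal_bottle, white_bottle, wipes from where it was at the start of the episode below 0.015 m and angle between each of spare_cap, teal_bottle, white_bottle, wipes's own z axis and vertical below 0.1 rad); the robot touches nothing.
It fails at once if the release button is pressed before the collar has had its two turns (value of joint release above 0.003 m and value of joint collar below 12.216 rad).
It fails at once if a bystander (brass cap, bottle, jar) is lifted, moved or tipped (distance of any of spare_cap, teal_bottle, white_bottle, wipes from where it was at the start of the episode above 0.02 m or angle between any of spare_cap, teal_bottle, white_bottle, wipes's own z axis and vertical above 0.3 rad).
It also fails if it takes over 72 s, if anything falls off the work surface, if the arm or the gripper's body presses on something with over 40 N, if the wrist force passes 120 N, or if a joint passes its speed limit or range.

## Working session

There is one attempt and no reset: what is moved stays moved. The work goes in short steps, each a Python script; the robot and the scene stay as the last script left them, time stands still between calls to the robot, and variables do not carry over. Pictures are saved under pics/ and viewed, and the job is handed in when it is done.

```bash
ls; mkdir -p pics
python3 - <<'E'
from rig import bot
import cv2,numpy as np
for n in("top","side"):
    c=bot.read_camera(n); cv2.imwrite(f"pics/{n}0.png",c["image"]); np.savez(f"pics/{n}0.npz",**{k:np.array(v) for k,v in c.items()})
    print(n,c["fovy"],c["cx"],c["cy"],c["eye"],c["attitude"])
s=bot.read_state(); print(s, bot.tip_reach)
E
```

```text
pics
top 50.298112626876474 255.07259697457627 184.95289232261584 [ 426.82052376   55.11075219 1112.71970481] [-0.05428804  0.7111648  -0.69942847  0.04579569]
side 49.0260180538095 255.69132653801583 197.8934845969878 [ 258.76123236 -673.87516569  682.16656823] [-0.43776012  0.87553058 -0.17990573  0.09719156]
{'clock': 0.1, 'joint_positions': array([ 1.06741415e+00,  3.00442426e-01,  1.52150668e+00,  8.25430150e-06,
        1.32069790e+00, -6.66392646e-02]), 'qvel': array([ 0.00062743, -0.00216077, -0.00283552, -0.00040645, -0.00098111,
       -0.00096147]), 'effort': array([ 4.17306392e-04, -5.44380891e+01, -3.62371087e+01, -9.18042815e-05,
        3.12882214e-03,  7.85854991e-05]), 'ee_pos': array([232.57653896, 498.20304199, 249.76850675]), 'tool_rot': array([-0.59626974,  0.59662246,  0.37947667, -0.38013351]), 'ft_force': array([ 0.02334121, -1.14205487,  0.3226033 ]), 'moment': array([-0.03178923,  0.01300489,  0.03790541]), 'grip_width': 85.41967382794752} 19.0
```

View pics/top0.png

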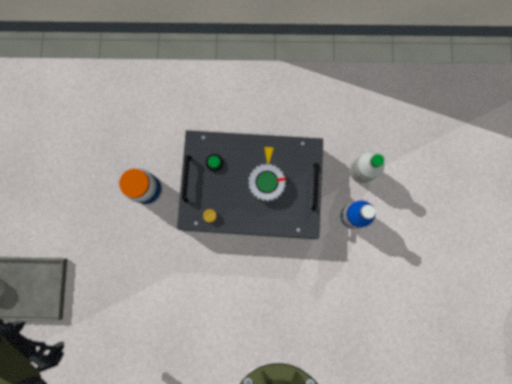

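View pics/side0.png

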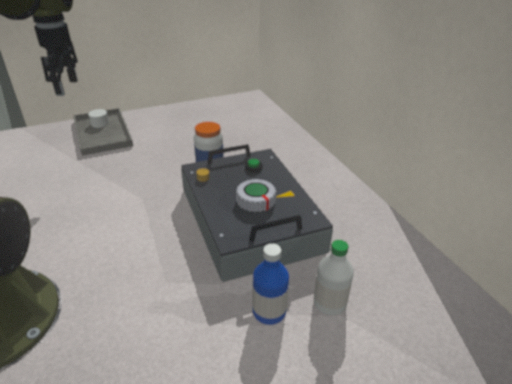

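The top view shows the collar at about (267,182), the mark at (285,180) on the robot's right, the pointer tip at (269,162), the button at (214,162), the cap at (209,215), and the bottles and jar well clear to the sides. I'll turn these pixels into positions next.

```bash
cat > h.py <<'E'
import numpy as np,cv2
from scipy.spatial.transform import Rotation as R
def cam(c):
    f=192/np.tan(np.radians(float(c["fovy"]))/2); q=np.array(c["attitude"]); 
    return f,float(c["cx"]),float(c["cy"]),np.array(c["eye"]),R.from_quat(q[[1,2,3,0]]).as_matrix()
def atz(c,u,v,z):
    f,cx,cy,e,M=cam(c); d=M@np.array([(u-cx)/f,(v-cy)/f,1.]); return e+d*(z-e[2])/d[2]
def cloud(c):
    f,cx,cy,e,M=cam(c); D=np.array(c["depth"]); v,u=np.mgrid[:384,:512]
    P=np.stack([(u-cx)/f*D,(v-cy)/f*D,D],-1)@M.T+e; P[D==0]=np.nan; return P
def proj(c,p):
    f,cx,cy,e,M=cam(c); q=M.T@(np.array(p)-e); return q[0]/q[2]*f+cx,q[1]/q[2]*f+cy
E
python3 - <<'E'
from h import *
for n in("top","side"):
    c=np.load(f"pics/{n}0.npz"); P=cloud(c); I=c["image"].astype(int); hsv=cv2.cvtColor(c["image"],cv2.COLOR_BGR2HSV).astype(int)
    H,S,V=[hsv[...,i] for i in range(3)]
    sat=(S>130)&(V>60)
    for name,m in dict(red=((H<6)|(H>172))&sat,orange=(H>=6)&(H<14)&sat,yellow=(H>=14)&(H<32)&sat,green=(H>45)&(H<90)&sat,blue=(H>100)&(H<130)&sat).items():
        k,l,st,ce=cv2.connectedComponentsWithStats(m.astype(np.uint8))
        for i in range(1,k):
            if st[i,4]>=8 :
                q=P[l==i]; q=q[~np.isnan(q[:,0])]
                if len(q): print(n,name,ce[i].round(1),st[i,4],"med",np.median(q,0).round(1))
    # deck
    z=P[...,2]; m=(abs(z-90)<6)&(V<90)&(P[...,0]>300)&(P[...,0]<700)
    k,l,st,ce=cv2.connectedComponentsWithStats(m.astype(np.uint8)); i=1+np.argmax(st[1:,4])
    q=P[l==i]; print("deck z",np.median(q[:,2]),len(q)); r=cv2.minAreaRect(q[:,:2].astype(np.float32)); print(r)
    # collar top
    m=(abs(z-124)<5)&(np.hypot(P[...,0]-np.median(P[l==i][:,0]),P[...,1]-np.median(P[l==i][:,1]))<110)
    k,l2,st,ce=cv2.connectedComponentsWithStats(m.astype(np.uint8))
    for j in range(1,k):
        if st[j,4]>50:
            q=P[l2==j]; print("z124 comp",st[j],np.median(q[:,2]),cv2.minEnclosingCircle(q[:,:2].astype(np.float32)),q.mean(0).round(1))
E
```

```text
top red [281.4 178.9] 19 med [583.2   5.2 127.1]
top orange [133.1 183.1] 93 med [566.1 368.1 129.8]
top yellow [268.2 153.2] 106 med [655.5  37.1  91.9]
top yellow [134.1 182.9] 566 med [567.  362.8 130.7]
top yellow [209.4 215.3] 146 med [493.2 179.5 110.4]
top green [213.4 161.2] 129 med [628.1 174.  111.7]
top green [377.  160.2] 106 med [ 626.5 -219.5  160.7]
top green [266.4 181.6] 299 med [575.5  41.4 125.9]
top blue [155.  197.6] 9 med [542.9 332.5  38.7]
top blue [148.9 199.9] 11 med [533.  343.3  59.7]
top blue [357.  214.3] 383 med [ 498.2 -178.5  117.6]
deck z 90.80936127937656 11260
((576.9715576171875, 79.76797485351562), (354.18218994140625, 252.9282989501953), 87.16309356689453)
z124 comp [249 163  37  38 999] 125.103940881364 ((577.1502075195312, 39.54145812988281), 45.89108657836914) [576.8  39.3 125.1]
side red [265.8 199.9] 22 med [585.9  -1.5 124.2]
side orange [207.2 128.9] 284 med [565.6 350.5 130.1]
side yellow [202.4 173.3] 96 med [492.2 171.4 109.5]
side yellow [286.5 194.1] 66 med [656.9  34.7  91.5]
side green [253.2 162.1] 46 med [626.7 165.7 112.3]
side green [339.6 245.8] 122 med [ 626.7 -226.2  160.5]
side blue [270.4 278.7] 1009 med [ 494.9 -213.   115.2]
side blue [268.2 319.9] 83 med [ 490.1 -224.4   12.1]
deck z 90.59880908289108 7486
((576.5458984375, 78.92636108398438), (360.62664794921875, 251.82427978515625), 87.48941802978516)
z124 comp [236 179  40  25 761] 124.81407835447305 ((577.0654296875, 38.397361755371094), 46.601654052734375) [575.   34.2 124.6]
z124 comp [251 217  36  14 171] 124.4419022246052 ((555.1343383789062, -79.85879516601562), 39.972469329833984) [549.2 -82.  124.1]
```

Run:
```python
import cv2
a=cv2.imread("pics/top0.png")[120:250,110:400]; cv2.imwrite("pics/top0z.png",cv2.resize(a,None,fx=2.7,fy=2.7,interpolation=cv2.INTER_CUBIC))
```

```text
(no output)
```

View pics/top0z.png

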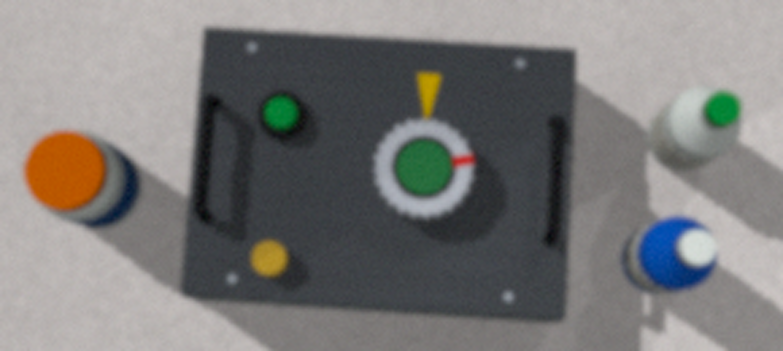

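The unit's yaw is about -2.5°, the collar axis is near (576,39), and both cameras agree. The mark sits about -1.3 rad from the pointer. Next I'll close the fingers, look at their size, and refine the button position.

Run:
```python
from h import *
from rig import bot
for n in("top","side"):
    c=np.load(f"pics/{n}0.npz")
    uv={"top":[(213.4,161.2),(209.4,215.3),(266.4,181.6)],"side":[(253.2,162.1),(202.4,173.3),None]}[n]
    for (p,z) in zip(uv,(112,111,125)):
        if p: print(n,atz(c,*p,z).round(1))
    P=cloud(c)
    # heights profile around button
    b=(213,161) if n=="top" else (253,162)
    print(P[b[1]-9:b[1]+12,b[0],2].round(0)); print(P[b[1],b[0]-12:b[0]+13,2].round(0))
bot.move_gripper(0,grip_force=40)
s=bot.read_state(); print(s["grip_width"],R.from_quat(s["tool_rot"][[1,2,3,0]]).as_matrix().round(3))
# tool: y down
for psi in (0,90,180,-90):
    a=np.radians(psi); x=np.array([np.cos(a),np.sin(a),0]); y=np.array([0,0,-1.]); M=np.c_[x,y,np.cross(x,y)]
    q=R.from_matrix(M).as_quat()[[3,0,1,2]]; print(psi,[None if (j:=bot.ik(p,q)) is None else j.round(2) for p in([490,39,200],[576,105,125],[576,-30,125],[645,39,125],[628,170,130])])
```

```text
top [627.7 173.4 112. ]
top [492.7 179.1 111. ]
top [576.3  40.7 125. ]
[ 90. 102. 100. 103. 112. 112. 115. 112. 113. 116. 112. 113. 113. 112.
 110. 105. 106. 104. 104.  91.  87.]
[ 89.  90.  89.  88.  89. 101.  99. 103. 112. 111. 112. 112. 116. 117.
 111. 113. 113. 111. 111. 106. 101. 103. 102.  94.  95.]
side [626.6 166.5 112. ]
side [491.5 167.9 111. ]
[ 89.  93.  92.  92.  90. 111. 114. 113. 113. 114. 114. 111. 109. 105.
 103. 104. 101.  98.  96.  93.  91.]
[ 90.  90.  93.  89.  89. 103. 104. 112. 112. 113. 113. 113. 114. 112.
 112. 114. 112. 111. 104. 102.  90.  91.  92.  91.  90.]
-0.0644818625079898 [[ 0.423 -0.    -0.906]
 [ 0.906 -0.     0.423]
 [-0.    -1.     0.   ]]
0 [array([ 0.  ,  0.22,  1.74, -0.  ,  1.18,  0.  ]), array([ 0.12,  0.51,  1.54, -0.  ,  1.09,  0.12]), array([-0.12,  0.49,  1.57, -0.  ,  1.09, -0.12]), array([ 0.  ,  0.63,  1.35, -0.  ,  1.17,  0.  ]), array([ 0.21,  0.63,  1.33, -0.  ,  1.18,  0.21])]
90 [array([ 0.  ,  0.22,  1.74, -0.  ,  1.18, -1.57]), array([ 0.12,  0.51,  1.54, -0.  ,  1.09, -1.45]), array([-0.12,  0.49,  1.57, -0.  ,  1.09, -1.69]), array([ 0.  ,  0.63,  1.35, -0.  ,  1.17, -1.57]), array([ 0.21,  0.63,  1.33, -0.  ,  1.18, -1.36])]
180 [None, None, None, None, None]
-90 [array([ 0.  ,  0.22,  1.74, -0.  ,  1.18,  1.58]), array([ 0.12,  0.51,  1.54, -0.  ,  1.09,  1.69]), array([-0.12,  0.49,  1.57, -0.  ,  1.09,  1.46]), array([ 0.  ,  0.63,  1.35, -0.  ,  1.17,  1.57]), array([ 0.21,  0.63,  1.33, -0.  ,  1.18,  1.78])]
```

```bash
cat >> h.py <<'E'
def quat(deg):
    a=np.radians(deg); x=np.array([np.cos(a),np.sin(a),0]); y=np.array([0,0,-1.]); M=np.c_[x,y,np.cross(x,y)]
    return R.from_matrix(M).as_quat()[[3,0,1,2]]
def snap(bot,n,name,crop=None,k=1):
    c=bot.read_camera(n); np.savez(f"pics/{name}.npz",**{k_:np.array(v) for k_,v in c.items()}); im=c["image"]
    if crop: x0,y0,x1,y1=crop; im=im[y0:y1,x0:x1]
    cv2.imwrite(f"pics/{name}.png",cv2.resize(im,None,fx=k,fy=k,interpolation=cv2.INTER_CUBIC)); return c
E
python3 - <<'E'
from h import *
from rig import bot
bot.move_to([488,39,200],quat(0))
bot.servo_line([488,39,121])
s=bot.read_state(); print(s["clock"],s["ee_pos"].round(1),s["ft_force"].round(2))
snap(bot,"top","t1",(170,110,400,270),3); snap(bot,"side","s1",(150,90,360,260),3.5)
E
```

```text
3.45 [488.4  39.2 121.7] [-0.25 -0.3   0.73]
```

View pics/t1.png

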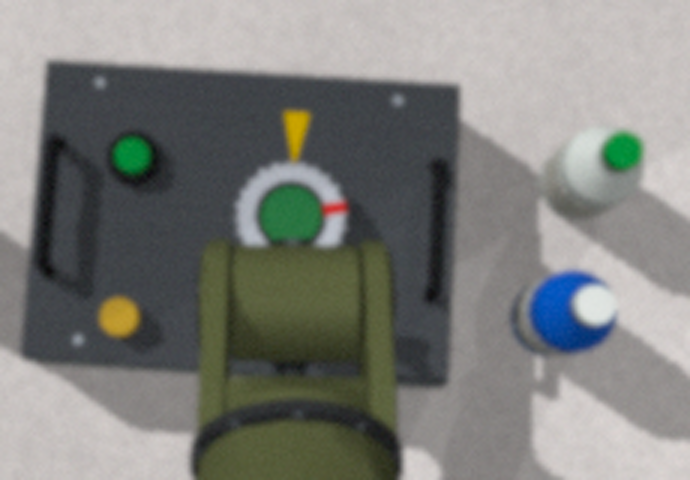

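View pics/s1.png

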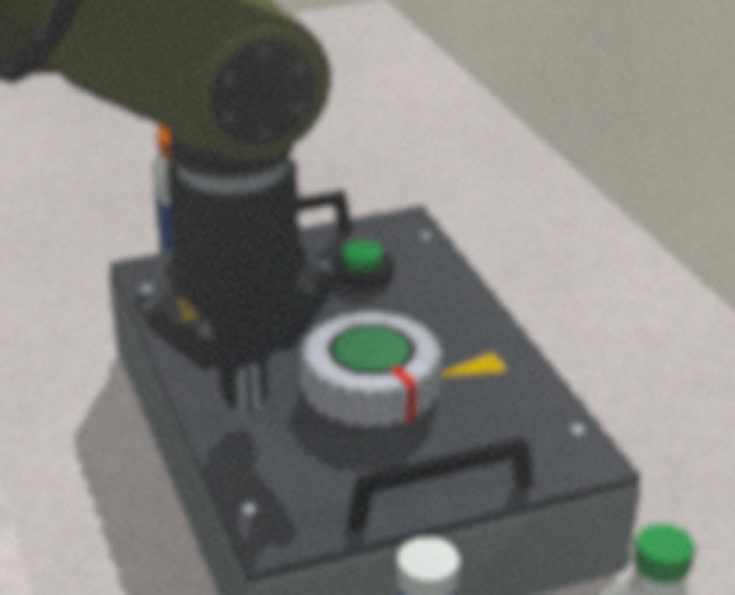

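Top view: the mark is still at the right of the collar. Side view: the closed fingers form a slim post about 39 mm long below the linkage, which clears the collar top. I'll feel for the rim next.

Run:
```python
from h import *
from rig import bot
q=quat(0)
def st(t):
    s=bot.read_state(); print(t,round(s["clock"],2),s["ee_pos"].round(1),s["ft_force"].round(2)); return s
r=bot.servo_line([532,39,121],speed=30,until_force=4); s=st(r)
x=s["ee_pos"][0]
for d in (0.5,1,1.5):
    bot.servo_line([x+d,39,121],speed=20); st(d)
```

```text
True 4.53 [517.5  39.  120.4] [-3.56  0.46  3.8 ]
0.5 4.78 [517.5  39.  120.6] [-5.32  0.17  0.24]
1 5.03 [517.7  39.  120.5] [-7.79 -0.1   1.74]
1.5 5.28 [517.8  39.  120.5] [-11.69  -0.05   3.07]
```

Contact came at x=517.5, so the post's half depth is about 12.5 mm and the stiffness about 6 N/mm. I'll orbit the rim with a fixed attitude, starting with one quadrant and checking forces and the mark.

```bash
cat > orb.py <<'E'
from h import *
from rig import bot
C=np.array([576.3,39.3]); AX,AY=12.5,11.; Q=quat(0)
def tcp(n,quad,Rc):  # n deg; quad k covers [90k,90k+90]
    m=np.radians(90*quad+45); a=np.radians(n)
    return C+Rc*np.array([np.cos(a),np.sin(a)])+np.array([np.sign(np.cos(m))*AX,np.sign(np.sin(m))*AY])
def st(t,n=None):
    s=bot.read_state(); f=s["ft_force"]; e=s["ee_pos"]
    if n is not None:
        a=np.radians(n); u=np.array([np.cos(a),np.sin(a)]); t_=np.array([-u[1],u[0]])
        print(t,"t%.2f"%s["clock"],e.round(1),"Fr %.1f Ft %.1f Fz %.1f"%(f[:2]@u,f[:2]@t_,f[2]))
    else: print(t,"t%.2f"%s["clock"],e.round(1),f.round(1))
    return s
def quadrant(k,Rc=45.2,speed=40,z=121,steps=4,upto=None):
    for i in range(steps+1):
        n=90*k+90*i/steps
        if upto is not None and n>upto: break
        p=tcp(n,k%4,Rc); bot.servo_line([p[0],p[1],z],speed=speed); st("%.0f"%n,n)
def markangle(cm,name,crop,kz):
    c=snap(bot,cm,name,crop,kz); hsv=cv2.cvtColor(c["image"],cv2.COLOR_BGR2HSV).astype(int)
    v,u=np.where(((hsv[...,0]<7)|(hsv[...,0]>170))&(hsv[...,1]>120)&(hsv[...,2]>60))
    P=np.array([atz(c,a,b,124.) for a,b in zip(u,v)]).reshape(-1,3)
    d=P[:,:2]-C; r=np.hypot(*d.T); k=(r<47)&(r>25)
    if k.sum()<3: print("mark not seen",k.sum()); return None
    m=d[k].mean(0); an=np.degrees(np.arctan2(m[1],m[0])); print(cm,"mark angle %.1f deg, rel pointer %.1f (%d px, r %.0f)"%(an,an+2.5,k.sum(),np.hypot(*m))); return an
TC=(200,110,340,260); SC=(180,120,340,260)
E
python3 - <<'E'
from orb import *
markangle("side","a0",SC,4);
quadrant(2)
markangle("side","a1",SC,4);markangle("top","a1t",TC,4)
E
```

```text
side mark angle -75.8 deg, rel pointer -73.3 (13 px, r 36)
180 t5.74 [518.6  28.1 120.9] Fr 2.3 Ft 1.4 Fz -0.5
202 t6.33 [522.3  10.8 121.1] Fr -0.0 Ft -0.1 Fz 0.5
225 t6.92 [531.8  -3.8 120.9] Fr 0.7 Ft 0.3 Fz -0.0
248 t7.52 [546.5 -13.5 120.8] Fr 0.7 Ft -0.5 Fz 0.3
270 t8.11 [563.8 -16.9 120.8] Fr -0.8 Ft -0.7 Fz -0.3
mark not seen 0
mark not seen 0
```

View pics/a1.png

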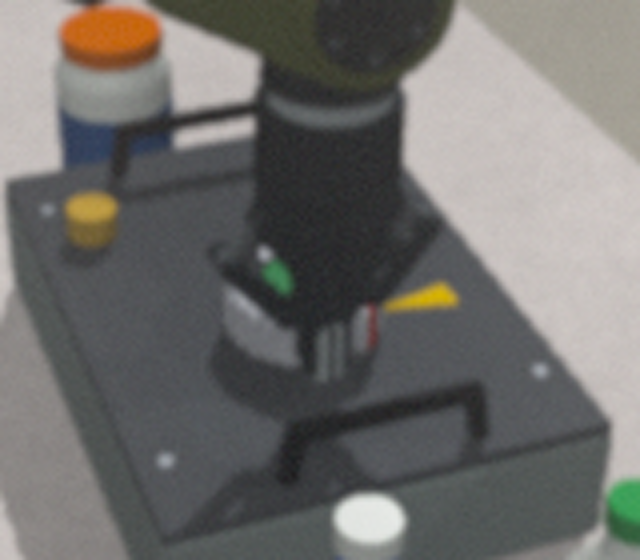

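View pics/a1t.png

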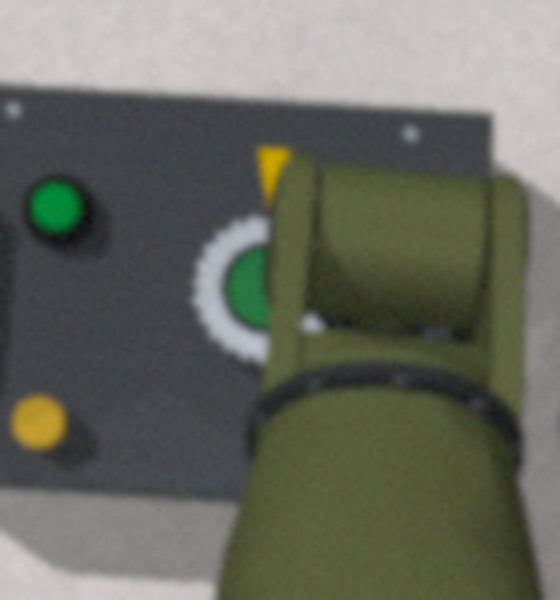

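The side view shows the red stripe now just right of the post, at zoomed (375,320), so the collar has turned. Radial force fell to about 0 at the corners, so I'll feel the y side to correct the geometry.

Run:
```python
from orb import *
p=bot.read_state()["ee_pos"]
r=bot.servo_line([p[0],p[1]+10,121],speed=20,until_force=4); st(r,270)
y=bot.read_state()["ee_pos"][1]
bot.servo_line([p[0],y+0.5,121],speed=20);st("",270)
bot.servo_line([p[0],y+1,121],speed=20);st("",270)
```

```text
True t8.47 [563.5 -15.4 120.8] Fr 2.7 Ft -1.0 Fz 2.1
 t8.72 [563.6 -15.3 121. ] Fr 5.2 Ft -0.7 Fz -0.3
 t8.97 [563.5 -15.2 121. ] Fr 9.4 Ft -0.4 Fz 0.8
```

```bash
sed -i 's/AX,AY=12.5,11./AX,AY=12.5,9.5/' orb.py
cat >> orb.py <<'E'
def arc(n0,n1,Rc=44.5,speed=40,z=121,step=22.5):
    """go along normals n0..n1 (deg, multiples of 22.5), adapting Rc"""
    n=n0
    while n<=n1+1e-6:
        ks=[int((n-1e-3)//90)] if n>n0 else []
        if n%90<1e-6: ks=([int(n//90)-1] if n>n0 else [])+([int(n//90)] if n<n1 else [])
        else: ks=[int(n//90)]
        for k in ks:
            p=tcp(n,k%4,Rc); bot.servo_line([p[0],p[1],z],speed=speed); s=st("%.1f R%.1f"%(n,Rc),n)
            a=np.radians(n); Fr=s["ft_force"][:2]@[np.cos(a),np.sin(a)]
            if Fr<4: Rc=max(42.8,Rc-0.6)
            if Fr>12: Rc=min(46.,Rc+0.6)
        n+=step
    return Rc
E
python3 - <<'E'
from orb import *
arc(270,360)
markangle("side","a2",SC,4);markangle("top","a2t",TC,4)
E
```

```text
270.0 R44.5 t9.75 [589.2 -16.1 121. ] Fr 11.5 Ft 4.5 Fz -2.1
292.5 R44.5 t10.33 [605.8 -11.1 120.9] Fr 1.2 Ft 0.3 Fz -0.5
315.0 R43.9 t10.92 [619.8  -1.  120.9] Fr -0.0 Ft 0.2 Fz -0.1
337.5 R43.3 t11.49 [629.1  13.3 121.2] Fr 4.1 Ft 1.4 Fz -1.2
360.0 R43.3 t12.07 [634.3  29.2 121.6] Fr 22.4 Ft -4.5 Fz -8.2
side mark angle 50.0 deg, rel pointer 52.5 (11 px, r 38)
mark not seen 0
```

View pics/a2.png

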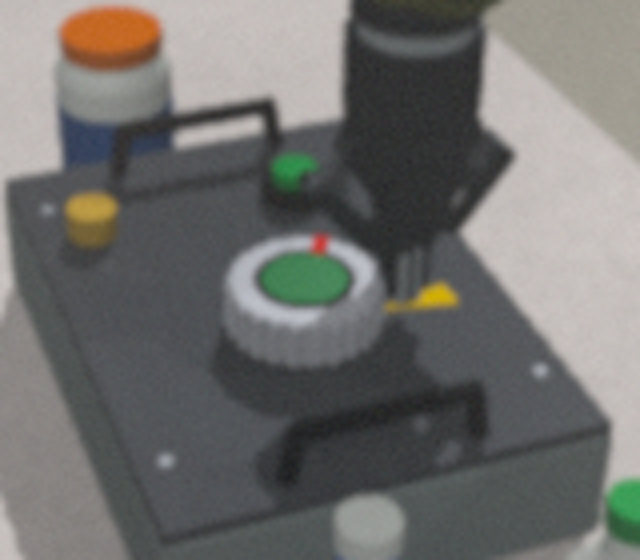

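The mark is at zoomed (320,243), 52° past the pointer, so the drive works: about +126° over half an orbit. I'll continue.

Run:
```python
from orb import *
R_=arc(360,450,44.3,speed=50); markangle("side","b1",SC,4)
R_=arc(450,540,44.3,speed=50); markangle("side","b2",SC,4); markangle("top","b2t",TC,4)
```

```text
360.0 R44.3 t12.70 [635.2  49.6 121.7] Fr 23.0 Ft 6.2 Fz -8.4
382.5 R44.9 t13.20 [630.1  66.  121.1] Fr 1.1 Ft 0.1 Fz -0.6
405.0 R44.3 t13.70 [619.9  80.2 121. ] Fr -0.5 Ft -1.5 Fz 0.9
427.5 R43.7 t14.19 [605.4  90.6 121.1] Fr 8.9 Ft 0.8 Fz -2.0
450.0 R43.7 t14.68 [588.3  95.7 121.1] Fr 22.8 Ft -1.3 Fz -0.4
side mark angle 164.4 deg, rel pointer 166.9 (8 px, r 34)
450.0 R44.3 t15.38 [562.8  95.3 121. ] Fr 15.9 Ft 4.9 Fz 1.2
472.5 R44.9 t15.88 [546.7  90.1 121.1] Fr -0.0 Ft -0.3 Fz 0.0
495.0 R44.3 t16.38 [532.3  80.  121.1] Fr 0.9 Ft 0.0 Fz -0.4
517.5 R43.7 t16.88 [522.9  65.6 120.9] Fr 3.9 Ft -0.6 Fz -0.7
540.0 R43.1 t17.37 [519.2  48.7 120.6] Fr 13.7 Ft -2.1 Fz 5.5
side mark angle -93.8 deg, rel pointer -91.3 (17 px, r 36)
mark not seen 0
```

View pics/b2.png

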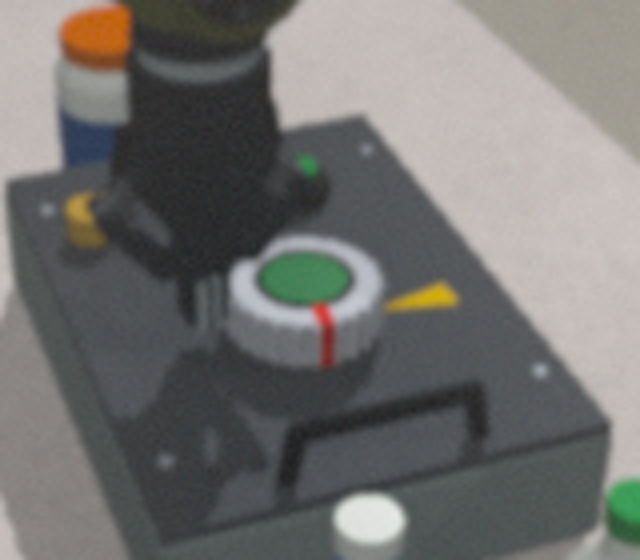

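View pics/b1.png

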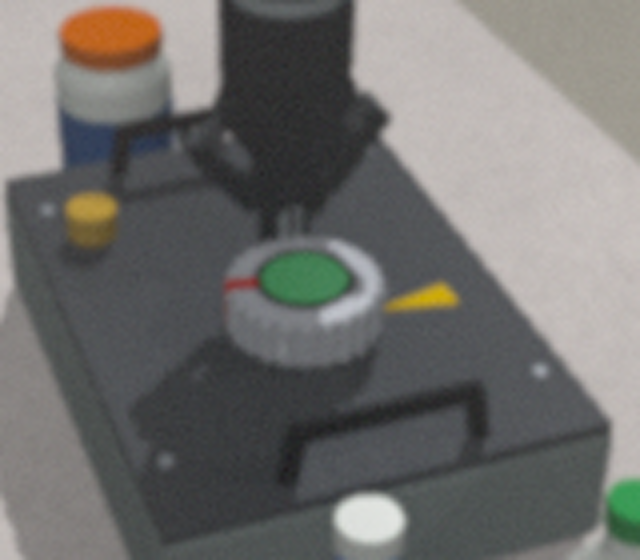

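The mark went 52° → 167° → 269° at about 110° per quadrant. The target is 720°, so I'll run three more quadrants with a check after each.

Run:
```python
from orb import *
for n in (540,630,720):
    arc(n,n+90,44.3,speed=50); markangle("side","c%d"%n,SC,4)
markangle("top","ct",TC,4)
```

```text
540.0 R44.3 t18.00 [518.4  29.1 120.6] Fr 10.0 Ft 2.6 Fz 4.4
562.5 R44.3 t18.49 [522.9  12.7 121. ] Fr 1.5 Ft -0.5 Fz 1.1
585.0 R43.7 t18.98 [533.1  -1.  121. ] Fr -0.3 Ft 0.1 Fz -0.1
607.5 R43.1 t19.48 [547.5 -10.2 121. ] Fr 2.6 Ft 1.3 Fz -1.6
630.0 R42.8 t19.96 [563.6 -15.9 121.1] Fr 27.7 Ft -4.6 Fz 0.7
mark not seen 0
630.0 R44.3 t20.66 [589.3 -15.1 121.1] Fr 8.8 Ft 4.5 Fz -2.5
652.5 R44.3 t21.15 [606.  -10.9 121. ] Fr 1.3 Ft 0.7 Fz -0.4
675.0 R43.7 t21.64 [620.6  -1.6 121.3] Fr 10.4 Ft 1.4 Fz -2.4
697.5 R43.7 t22.13 [630.8  12.5 121.8] Fr 13.8 Ft -1.0 Fz -2.2
720.0 R44.3 t22.62 [634.9  30.1 122.1] Fr 14.2 Ft -0.1 Fz -0.7
side mark angle 123.5 deg, rel pointer 126.0 (11 px, r 35)
720.0 R44.3 t23.21 [635.4  49.8 122.2] Fr 19.5 Ft 4.1 Fz -2.7
742.5 R44.9 t23.71 [630.5  66.2 121.2] Fr 5.3 Ft 0.7 Fz 1.0
765.0 R44.9 t24.21 [620.3  80.3 120.8] Fr -1.2 Ft 0.7 Fz 0.4
787.5 R44.3 t24.71 [605.5  90.  120.9] Fr 1.9 Ft 2.3 Fz -0.6
810.0 R43.7 t25.20 [588.6  94.2 121.2] Fr 14.4 Ft -2.3 Fz -1.8
side mark angle -129.2 deg, rel pointer -126.7 (13 px, r 37)
top mark angle -131.0 deg, rel pointer -128.5 (23 px, r 36)
```

View pics/c720.png

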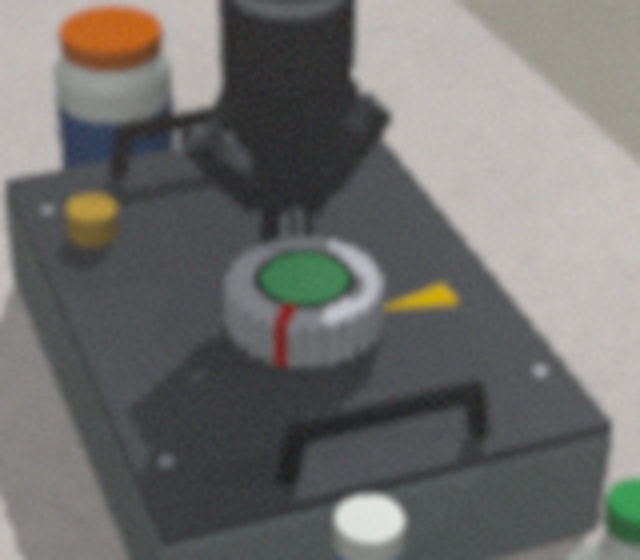

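View pics/c630.png

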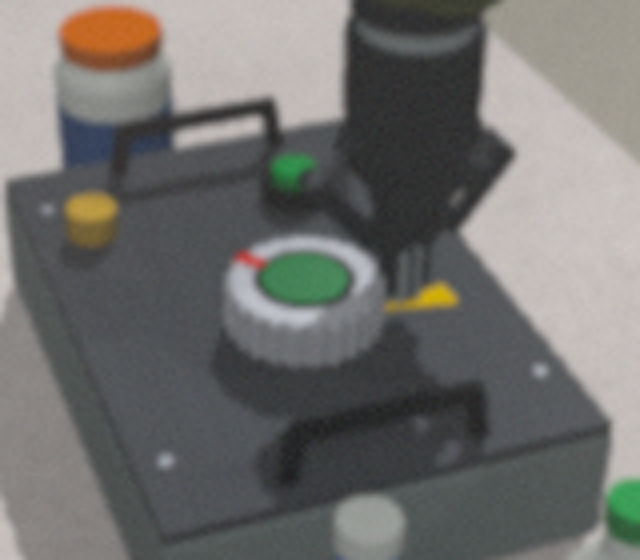

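The mark is at zoomed (285,310), q≈593°, and the two cameras agree within 2°. About 127° remain, so I'll do one more quadrant and then approach finely.

Run:
```python
from orb import *
arc(810,900,44.3,speed=50); markangle("side","d1",SC,4); markangle("top","d1t",TC,4)
```

```text
810.0 R44.3 t25.95 [562.7  94.8 121. ] Fr 15.1 Ft 6.5 Fz 3.3
832.5 R44.9 t26.45 [546.7  90.  121.1] Fr -0.7 Ft 1.1 Fz 0.5
855.0 R44.3 t26.95 [532.1  79.9 120.9] Fr 1.7 Ft 0.5 Fz -0.5
877.5 R43.7 t27.44 [522.6  65.6 120.7] Fr 7.8 Ft -1.2 Fz 2.7
900.0 R43.7 t27.93 [519.   48.5 120.4] Fr 8.1 Ft -1.1 Fz 0.7
side mark angle -20.1 deg, rel pointer -17.6 (8 px, r 38)
top mark angle -21.0 deg, rel pointer -18.5 (20 px, r 36)
```

View pics/d1.png

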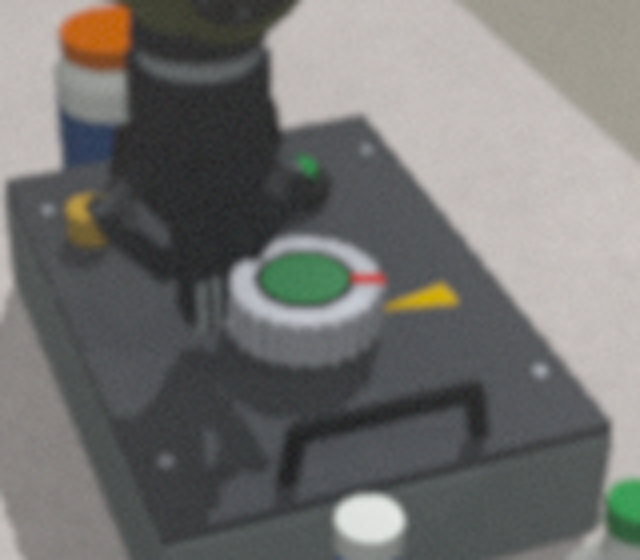

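Both cameras put the mark about 18° short of the pointer. A tangential drag of about 14.5 mm should close that.

Run:
```python
from orb import *
x=C[0]-44.2-AX
bot.servo_line([x,34.3,121],speed=30); st("drag",180)
a=markangle("side","e1",SC,4); b=markangle("top","e1t",TC,4)
```

```text
drag t28.67 [517.9  34.  120.3] Fr 15.2 Ft 2.1 Fz 3.3
side mark angle -3.1 deg, rel pointer -0.6 (8 px, r 38)
top mark angle -3.2 deg, rel pointer -0.7 (21 px, r 37)
```

View pics/e1t.png

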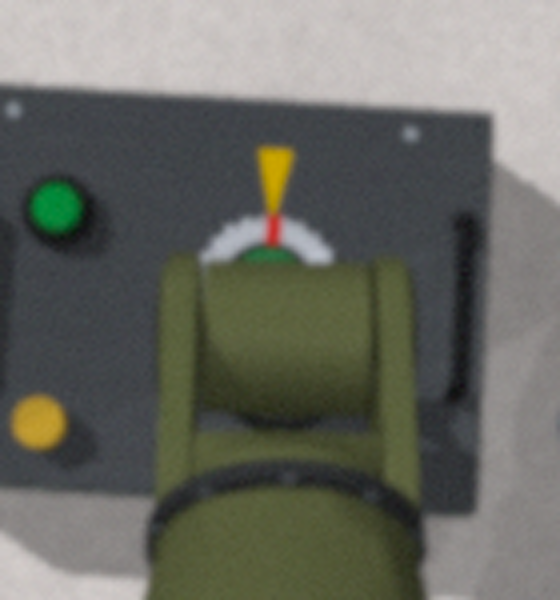

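The mark lines up with the pointer at zoomed (275,225), 0.7° off in both cameras. The count of -73, 52, 167, 269, 486, 593, 702, 719° makes two full turns. I'll back off radially, verify, and press the button.

Run:
```python
from orb import *
bot.servo_line([495,34.3,121],speed=60); bot.servo_line([495,34.3,190],speed=120)
bot.servo_line([627.7,172.8,190],speed=150)
markangle("side","f1",SC,4); markangle("top","f1t",TC,4)
bot.servo_line([627.7,172.8,142],speed=80); st("above")
snap(bot,"side","f2",SC,4)
```

```text
side mark angle -3.1 deg, rel pointer -0.6 (8 px, r 38)
top mark angle -3.2 deg, rel pointer -0.7 (21 px, r 37)
above t32.33 [627.9 172.8 142.3] [ 1.  -0.1  0. ]
```

View pics/f2.png

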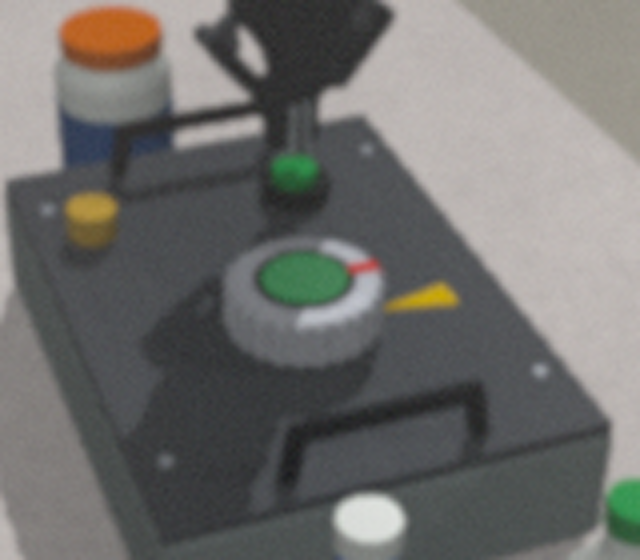

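The post is over the green button at zoomed (295,165), and the collar stayed put after release. I'll press now.

Run:
```python
from orb import *
z=142; c=None
for zt in np.arange(136,117,-1.0):
    bot.servo_line([627.7,172.8,zt],speed=20); s=bot.read_state(); fz=s["ft_force"][2]
    print(zt,s["ee_pos"][2].round(1),fz.round(1))
    if fz>18: break
bot.dwell(0.4); st("held")
snap(bot,"side","g1",SC,4)
bot.servo_line([627.7,172.8,200],speed=80); st("up")
bot.servo_line([520,250,260],speed=150)
markangle("side","g2",SC,4); snap(bot,"top","g2t",(110,110,400,260),2.7); st("end")
```

```text
136.0 135.9 -0.2
135.0 135.0 -0.2
134.0 133.9 -0.6
133.0 132.9 0.1
132.0 132.0 0.2
131.0 131.1 1.4
130.0 130.1 1.8
129.0 129.1 1.8
128.0 128.0 3.3
127.0 127.0 3.5
126.0 126.0 4.3
125.0 125.1 5.8
124.0 124.9 12.1
123.0 124.8 18.9
held t36.48 [627.9 172.9 124.8] [-6.8 -1.9 18.8]
up t37.64 [627.5 172.8 199.3] [ 0.1  0.6 -0.5]
side mark angle -3.1 deg, rel pointer -0.6 (7 px, r 39)
end t38.86 [520.4 249.5 259.4] [-0.1  0.4  0.3]
```

View pics/g2.png

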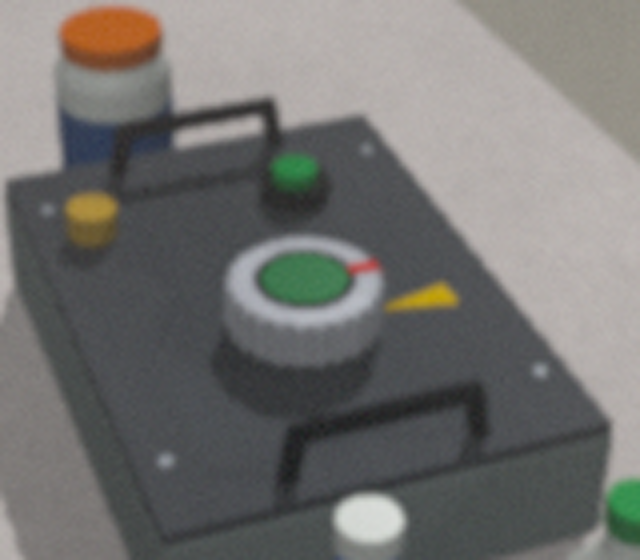

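View pics/g2t.png

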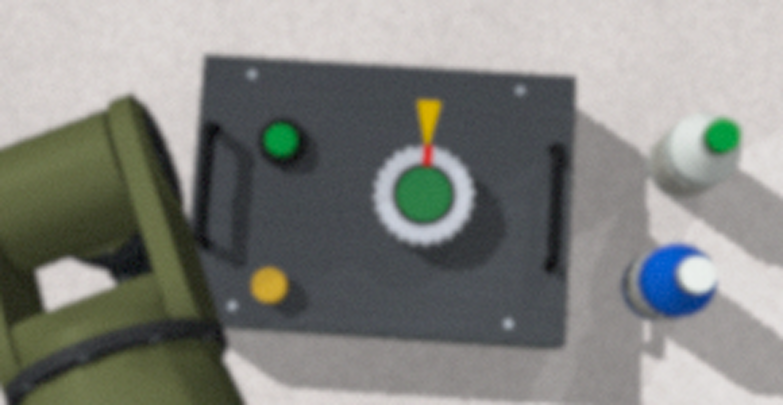

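View pics/g1.png

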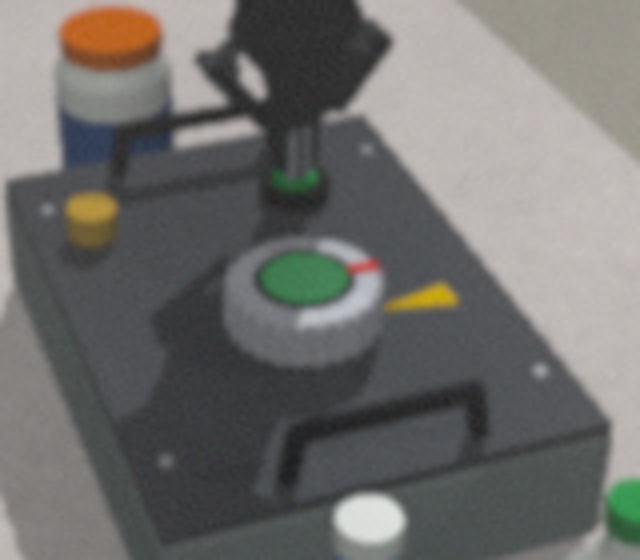

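The button bottomed out: contact at TCP z≈131, a hard stop at 124.9, which is 6 mm of travel, and 5.8 N just before the stop. The pictures show it up again, the mark at the pointer at (428,155), and the cap, bottles and jar unmoved. I'm handing in.

Run:
```python
from rig import bot
bot.finish_job()
```

```text
the job is handed in; nothing more can be done
```

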